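Find the concealed catch of the shop's cash drawer

TASK

The grey steel cash drawer on the shop counter has no handle: its catch is hidden under one of the five identical recessed squares in its flat top. With the fingertips feel gently across the squares until you find the one that gives, and press it all the way down so that the drawer springs open; then let go of it and leave the drawer open. Grasp and lift nothing, and leave the things standing on and around the drawer unit where they are.

Things in the scene. Friction and masses are not known exactly. Their poses are not given: they have to be found in the camera images.
- till: The cash drawer unit, fixed to the counter: a flat grey steel box 300 mm deep (its x), 340 mm wide (its y), 95 mm high; origin at the centre of its underside, z up. Its front, from which the drawer comes out, faces its -x (towards the robot). Loose things stand on the rear part of its top, 60 mm or more behind the row of squares.
- panel_mid (a point): Centre of the middle square, at the level of the flat top (95 mm above the counter); axes as till. Five identical square openings, 48 mm wide, lie in a row along y with centres at y = -112, -56, 0, +56 and +112 mm from this point (8 mm webs between). Each is filled by a flat grey plate, 43 mm square, 2 mm below the top surface. Four plates are rigid blanks; one, different in each episode, is the release button.
- release (a joint): Travel of the one live plate (m): 0 at rest, up to 0.007 when pressed fully down. It is sprung: about 2 N starts it, about 5.5 N holds it fully down; it frees the drawer's catch after 4 to 5 mm and rises again when let go. This value does not say which square it is.
- till_drawer (a joint): How far the drawer has come out (m): 0 shut and latched, 0.055 open. When the catch is freed a spring drives it out of the front by itself within about half a second and it stays out.
- drawer_front (a point): Middle of the drawer's plain front face, 45 mm above the counter; the face is 326 mm wide, 76 mm high, without handle.
- tin: Closed can, 66 mm across, 100 mm high, standing on the unit's top; origin at the centre of its underside. Leave alone.
- stapler: Black stapler, 34 x 120 x 42 mm, on the unit's top; origin at the centre of its underside, long axis y. Leave alone.
- soap_box: Yellow box 50 x 60 x 35 mm on the unit's top; origin at the centre of its underside. Leave alone.
- jar: Amber jar, 80 mm across, 120 mm high, on the counter to the left (+y); origin at the centre of its underside. Leave alone.
- mug: White mug, 80 mm across, 90 mm high, on the counter to the left; origin at the centre of its underside. Leave alone.
- tea_packet: Green packet 55 x 75 x 110 mm on the counter to the right (-y); origin at the centre of its underside. Leave alone.
- tape_roll: Brown roll, 100 mm across, 45 mm high, lying on the counter to the right; origin at the centre of its underside. Leave alone.

How it is judged:
By the outcome, as a careful person would: the job done as asked, in the order asked, and still so for the second after the job is handed in, with the robot touching nothing.
It also fails if it takes over 51 s, if anything falls off the work surface, if the arm or the gripper's body presses on something with over 40 N, if the wrist force passes 120 N, or if a joint passes its speed limit or range.

ROBOT

A 6-joint arm with a two-finger parallel gripper is mounted at the origin on the work surface. World frame = base frame: x ahead of the robot, y to its left, z up, the work surface at z = 0. Lengths are in m, angles in rad, forces in N, time in s.
With the tool pointing down it reaches from about 0.375 to 0.975 m from the base axis. Payload 3.8 kg.
Tool frame: the origin (TCP) lies between the finger pads; the fingertips stand 19 mm ahead of it and the grasp point (between the pads) is the TCP (robot.nose_length is the distance from the TCP to the fingertips, in m); z points along the fingers, y is the direction in which the jaws open and shut (so a half turn about z gives the same grasp; the last joint's range is limited). The gripper opens to 88 mm and grips with 3 to 60 N. Pads are 18 mm wide; open, the fingers measure 123 mm over their backs; the gripper's body (75 mm by 187 mm) begins 45 mm behind the grasp point.
Start: joints at [1.067, 0.264, 1.604, -0, 1.274, -0.037], TCP at [0.304, 0.603, 0.227] pointing down, gripper open.
Joint ranges: [-2.63, 2.63], [-0.94, 2.18], [0.31, 2.57], [-1.31, 4.45], [0, 2.66], [-2.55, 2.55]. Speed limits (rad/s): [2.57, 2.57, 3.14, 3.14, 3.14, 3.14].

INTERFACE

Orientations are given as [roll, pitch, yaw] about the fixed x, y, z axes, in that order (R = Rz(yaw) Ry(pitch) Rx(roll)).
In Python, from station import robot gives the robot as it stands. The module is installed in compiled form; this text tells all that it offers.
- The arm moves only by the tool arm_command, never from a script. Its argument "commands" is a list of rows, each an object with "translation": the shift along the tool's x, y, z in cm, a list of three; "angular": the turn, a rotation vector about the tool's x, y, z in rad, a list of three; "fingers": the gripper's target within -1 to 1 (fully open at 1, half-way at 0, shut at -1). In form: [{"translation": [dx, dy, dz], "angular": [wx, wy, wz], "fingers": fingers}, ...]. A call has exactly 5 rows; each row is the pose to reach, as a shift and turn from the pose measured when the call began, along the tool's axes at that moment; what a row does not reach only later rows make up. A row lasts 1/10 s, in which the tool goes at most 50 mm and 8.59 degrees, less where a joint would pass 70% of its speed; a pose out of reach is approached as far as the arm can. A call with a gripper value outside its range is refused whole. The fingers move at their own pace and stop on an object; "force" is the grip in N (left out, the last holds). Time passes only in rows, so rows that repeat a pose let the fingers close, or fill a call up. It gives the time, the measured TCP pose, the force and the opening at its end, in the units of the state.
- robot.state(): the state, without advancing time (a new reading comes with each control period).
- robot.camera(name): name is "side" or "top" or "wrist"; returns a dict with "img" (384x512x3 uint8, red, green, blue), "range_z" (384x512 float32, m along the optical axis (not along the pixel's ray), 0 where there is no reading), "intrinsics" (3x3 intrinsics, pixels), "T" (4x4, takes a point from camera to world coordinates); the wrist camera has in their place "hand_eye" (4x4, takes a point from camera to tool coordinates, whose origin is the TCP and whose axes are the flange's). Camera axes: x right, y down, z forward; pixel columns grow to the right and rows downward; lengths in m; the calibration is good to about 2 mm. A picture is of the moment at which its call begins: read the wrist's pose just before it.
- robot.job_done(): hands the job in, once; it reports no verdict.
Trained networks look in the newest picture that a camera, given by its name, has taken for a name from the list of things; names that differ only in an ending like _2 or _b are one class to them, and where a whole thing is asked for, a point or a joint stands for the part that bears it (a point fixed in the world has none). Each returns a list of dicts, best first, with "conf" (0 to 1); they miss things now and then, are a little off and sometimes report something else, mostly with a low value. They report only what shows in the picture. A call takes as long as a camera call.
- robot.boxes_of(camera, label): "point" ([x, y, z] in m, in world coordinates, good to about 4 mm: the middle of the surface that is visible of it).
The state is a dict: "time": time; "q": joint angles; "qvel": joint speeds; "joint_torque": joint torques, N m; "tcp_pos": TCP position; "eef_rot": TCP orientation; "ft_force": force on the tool from outside, world axes, zero at the start; "torque": the same for the moment, N m; "gripper_width": finger opening in m.
Only numpy, scipy, OpenCV 4.12 (cv2) and the standard library are available. Lean on these libraries where they do the work, as an engineer would, in place of code of your own. Each camera call takes 0.05 s, during which the arm holds its last target. There are 200 camera calls.

## Working session

There is one attempt and no reset: what is moved stays moved. The work goes in short steps, Python scripts to look and compute and a tool call to move; the robot and the scene stay as the last step left them, time stands still between calls to the robot, and variables do not carry over. Pictures are saved under pics/ and viewed, about 8 in all and at most 12, crops included, and the job is handed in when it is done.

Besides the shell and the picture viewer there is one more tool, called after "Request:" as a command line: name --argument value ..., lists and objects as JSON in quotes. arm_command: Moves the arm, as the interface text tells. Its arguments: {"type":"object","properties":{"commands":{"type":"array"},"force":{"type":"number"}},"required":["commands"]}

```bash
mkdir -p pics; python3 - <<'E'
from station import robot
import cv2,numpy as np
s=robot.state();print(s)
for n in("top","side"):
    c=robot.camera(n);cv2.imwrite(f"pics/{n}0.png",c["img"][:,:,::-1]);np.savez(f"{n}0.npz",**c)
    for l in("till","panel_mid","drawer_front","tin","stapler","soap_box","jar","mug","tea_packet","tape_roll"):
        try:print(n,l,[(np.round(d["point"],3).tolist(),round(d["conf"],2)) for d in robot.boxes_of(n,l)[:2]])
        except Exception as e:print(n,l,e)
print(robot.state()["time"])
E
```

```text
{'time': 0.0, 'q': array([ 1.06708375e+00,  2.64748628e-01,  1.60530189e+00, -2.61137277e-05,
        1.27367691e+00, -3.68905740e-02]), 'qvel': array([ 8.66926782e-05, -1.71331565e-03,  4.22169729e-04,  8.11098841e-05,
       -2.04973523e-04,  1.39087253e-03]), 'joint_torque': array([-1.46729613e-03, -5.02098906e+01, -3.56880784e+01,  7.27033499e-02,
        2.91709893e-02, -1.85586537e-04]), 'tcp_pos': array([0.30345186, 0.60216524, 0.22533   ]), 'eef_rot': array([-3.13945841e+00, -5.37989997e-05,  2.67477826e+00]), 'ft_force': array([ 0.00432578, -0.19103454,  0.14800627]), 'torque': array([ 0.01835175, -0.00147593,  0.01374208]), 'gripper_width': 0.08816968934054847}
top till [([0.624, -0.03, 0.097], 0.64)]
top panel_mid [([0.616, -0.033, 0.095], 0.62)]
top drawer_front [([0.49, -0.056, 0.054], 0.62)]
top tin [([0.701, -0.149, 0.192], 0.84)]
top stapler [([0.686, -0.02, 0.139], 0.77)]
top soap_box [([0.675, 0.09, 0.133], 0.79)]
top jar [([0.527, 0.425, 0.114], 0.63)]
top mug [([0.327, 0.48, 0.047], 0.79)]
top tea_packet [([0.658, -0.415, 0.106], 0.95)]
top tape_roll [([0.444, -0.44, 0.044], 0.74)]
side till [([0.609, -0.172, 0.09], 0.67)]
side panel_mid [([0.612, -0.176, 0.092], 0.96), ([0.664, -0.453, 0.075], 0.55)]
side drawer_front [([0.492, -0.087, 0.048], 0.73)]
side tin [([0.709, -0.177, 0.159], 0.8)]
side stapler [([0.687, -0.04, 0.124], 0.87)]
side soap_box [([0.668, 0.08, 0.125], 0.77)]
side jar []
side mug [([0.327, 0.431, 0.059], 0.82)]
side tea_packet [([0.663, -0.452, 0.073], 0.56)]
side tape_roll [([0.45, -0.407, 0.045], 0.83)]
1.1
```

View top.

View pics/top0.png

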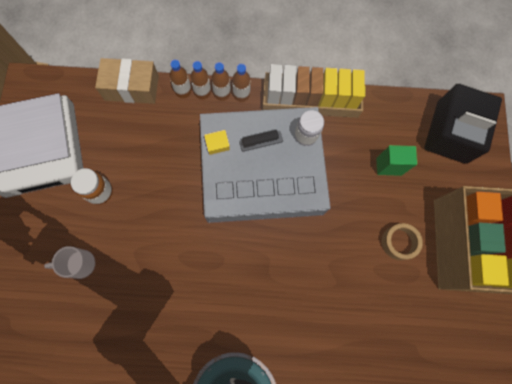

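```bash
python3 - <<'E'
import numpy as np,cv2
c=np.load("top0.npz");z=c["range_z"];K=c["intrinsics"];T=c["T"]
v,u=np.mgrid[:384,:512]
P=np.stack([(u-K[0,2])/K[0,0]*z,(v-K[1,2])/K[1,1]*z,z,np.ones_like(z)],-1)@T.T
P=P[...,:3];np.save("P.npy",P)
m=(z>0)&(abs(P[...,2]-.095)<.008)
m=cv2.morphologyEx(m.astype(np.uint8),cv2.MORPH_OPEN,np.ones((5,5)))
n,l,st,_=cv2.connectedComponentsWithStats(m);i=1+st[1:,4].argmax();Q=P[l==i]
r=cv2.minAreaRect(Q[:,:2].astype(np.float32)*1000);print(r,cv2.boxPoints(r),Q[:,2].mean())
p=np.median(Q[:,2]);print(p)
# height map of the panel region, enlarged + rectified colour crop, 2 px/mm
x0,x1,y0,y1=.44,.84,-.25,.2
h=np.array([[x,y,.095,1] for x,y in((.48,.17),(.48,-.23),(.68,-.23),(.68,.17))])@np.linalg.inv(T).T
px=h[:,:2]/h[:,2:3]*[K[0,0],K[1,1]]+[K[0,2],K[1,2]]
dst=np.float32([[0,400],[800,400],[800,0],[0,0]])
H=cv2.getPerspectiveTransform(px.astype(np.float32),dst)
w=cv2.warpPerspective(c["img"][:,:,::-1],H,(800,400),flags=cv2.INTER_CUBIC)
g=cv2.createCLAHE(3,(8,8)).apply(cv2.cvtColor(w,cv2.COLOR_BGR2GRAY))
cv2.imwrite("pics/rect.png",g)
E
```

```text
((640.6015014648438, -38.292572021484375), (301.90191650390625, 341.1211853027344), 7.619447708129883) [[ 468.36823   110.747055]
 [ 513.59845  -227.36223 ]
 [ 812.8348   -187.3322  ]
 [ 767.60455   150.77708 ]] 0.09537684095438204
0.09538134578843438
```

View pics/rect.png

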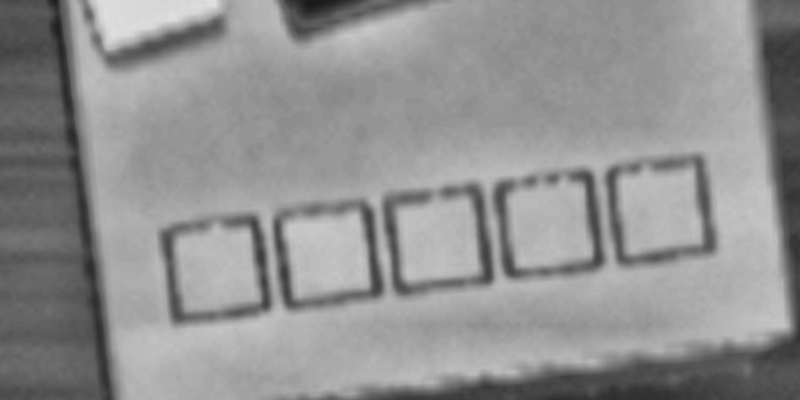

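```bash
cat > h.py <<'E'
from station import robot
import numpy as np,sys
from scipy.spatial.transform import Rotation as R
C={'A':(.545,.0615),'B':(.553,.006),'C':(.561,-.0495),'D':(.5685,-.105),'E':(.576,-.1605)}
def rel(x,y,z,yaw=3.275):
    s=robot.state();r=R.from_euler('xyz',s['eef_rot']);t=R.from_euler('xyz',[np.pi,0,yaw])
    print('tcp',s['tcp_pos'].round(4),'rpy',s['eef_rot'].round(3),'F',s['ft_force'].round(2),'t',s['time'])
    print('cm',(r.inv().apply(np.array([x,y,z])-s['tcp_pos'])*100).round(2),'rot',(r.inv()*t).as_rotvec().round(3))
if __name__=='__main__': rel(*C[sys.argv[1]],float(sys.argv[2]))
E
python3 h.py A 0.2
```

```text
tcp [0.3038 0.6028 0.2266] rpy [3.142 0.    2.675] F [-0.4  -0.35 -0.28] t 1.1
cm [-45.9  -37.48   2.66] rot [-0.   0.  -0.6]
```

Request:
arm_command --commands '[{"translation": [-3.6, -3.0, 0], "angular": [0, 0, 0], "fingers": -1}, {"translation": [-7.2, -6.0, 0], "angular": [0, 0, 0], "fingers": -1}, {"translation": [-10.8, -9, 0], "angular": [0, 0, 0], "fingers": -1}, {"translation": [-14.4, -12, 0], "angular": [0, 0, 0], "fingers": -1}, {"translation": [-18, -15, 0], "angular": [0, 0, 0], "fingers": -1}]' --force 10

```text
time: 1.6
tcp_pos: [0.3974, 0.3862, 0.2268]
eef_rot: [3.141, 0.0, 2.675]
ft_force: [0.3, -0.7, 0.4]
gripper_width: 0.0505
```

Request:
arm_command --commands '[{"translation": [-3.6, -3.0, 0], "angular": [0, 0, -0.1], "fingers": -1}, {"translation": [-7.2, -6.0, 0], "angular": [0, 0, -0.2], "fingers": -1}, {"translation": [-10.8, -9, 0], "angular": [0, 0, -0.3], "fingers": -1}, {"translation": [-14.4, -12, 0], "angular": [0, 0, -0.4], "fingers": -1}, {"translation": [-18, -15, 0], "angular": [0, 0, -0.5], "fingers": -1}]'

```text
time: 2.1
tcp_pos: [0.4913, 0.1695, 0.2272]
eef_rot: [3.141, 0.002, -3.104]
ft_force: [0.1, 0.4, 0.1]
gripper_width: 0.0101
```

```bash
python3 h.py A 0.2
```

```text
tcp [0.4913 0.1695 0.2272] rpy [ 3.141e+00  2.000e-03 -3.104e+00] F [0.15 0.42 0.08] t 2.1
cm [ -4.95 -11.     2.72] rot [ 0.     0.002 -0.095]
```

Request:
arm_command --commands '[{"translation": [-1.6, -3.6, 0], "angular": [0, 0, -0.03], "fingers": -1}, {"translation": [-3.3, -7.2, 1], "angular": [0, 0, -0.06], "fingers": -1}, {"translation": [-5, -11, 2.7], "angular": [0, 0, -0.095], "fingers": -1}, {"translation": [-5, -11, 4], "angular": [0, 0, -0.095], "fingers": -1}, {"translation": [-5, -11, 4], "angular": [0, 0, -0.095], "fingers": -1}]'

```text
time: 2.6
tcp_pos: [0.5439, 0.0607, 0.1848]
eef_rot: [3.14, -0.003, -3.011]
ft_force: [-0.0, 0.2, 0.0]
gripper_width: 0.0006
```

```bash
python3 - <<'E'
from h import *
import cv2
rel(*C['A'],.12)
s=robot.state();c=robot.camera('wrist');cv2.imwrite('pics/w1.png',c['img'][:,:,::-1])
K=c['intrinsics'];Rw=R.from_euler('xyz',s['eef_rot']).as_matrix()
Tw=np.eye(4);Tw[:3,:3]=Rw;Tw[:3,3]=s['tcp_pos'];M=np.linalg.inv(Tw@c['hand_eye'])
for k,(x,y) in C.items():
    p=M@[x,y,.093,1];print(k,(K@(p[:3]/p[2]))[:2].round(0),p[2].round(3))
E
```

```text
tcp [0.5439 0.0607 0.1848] rpy [ 3.140e+00 -3.000e-03 -3.011e+00] F [-0.03  0.16  0.01] t 2.6
cm [-0.14  0.06  6.48] rot [ 0.001 -0.003 -0.003]
A [252. 188.] 0.261
B [193. 189.] 0.262
C [135. 189.] 0.262
D [ 76. 190.] 0.262
E [ 17. 190.] 0.262
```

View pics/w1.png

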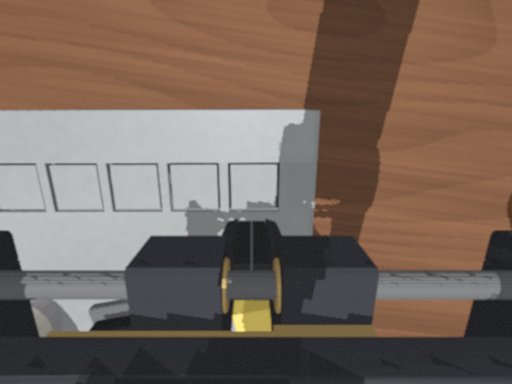

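The wrist view shows the squares centred at about (254,187), (194,187), (135,187), (76,187) and (20,187) px, within 1–3 px of my predictions. The yaw is aligned and the fingers are shut. I'll go down over the leftmost square.

Request:
arm_command --commands '[{"translation": [-0.1, 0, 2], "angular": [0, 0, 0], "fingers": -1}, {"translation": [-0.1, 0, 4], "angular": [0, 0, 0], "fingers": -1}, {"translation": [-0.1, 0, 6], "angular": [0, 0, 0], "fingers": -1}, {"translation": [-0.1, 0, 6.7], "angular": [0, 0, 0], "fingers": -1}, {"translation": [-0.1, 0, 6.8], "angular": [0, 0, 0], "fingers": -1}]'

```text
time: 3.15
tcp_pos: [0.5444, 0.063, 0.1177]
eef_rot: [3.14, -0.003, -3.008]
ft_force: [0.6, -0.5, 0.0]
gripper_width: 0.0003
```

Request:
arm_command --commands '[{"translation": [0, 0, 0.05], "angular": [0, 0, 0], "fingers": -1}, {"translation": [0, 0, 0.1], "angular": [0, 0, 0], "fingers": -1}, {"translation": [0, 0, 0.15], "angular": [0, 0, 0], "fingers": -1}, {"translation": [0, 0, 0.2], "angular": [0, 0, 0], "fingers": -1}, {"translation": [0, 0, 0.25], "angular": [0, 0, 0], "fingers": -1}]'

```text
time: 3.65
tcp_pos: [0.5447, 0.0629, 0.1156]
eef_rot: [3.14, -0.002, -3.008]
ft_force: [-0.7, -0.5, 0.6]
gripper_width: 0.0003
```

Request:
arm_command --commands '[{"translation": [0, 0, 0.05], "angular": [0, 0, 0], "fingers": -1}, {"translation": [0, 0, 0.1], "angular": [0, 0, 0], "fingers": -1}, {"translation": [0, 0, 0.15], "angular": [0, 0, 0], "fingers": -1}, {"translation": [0, 0, 0.2], "angular": [0, 0, 0], "fingers": -1}, {"translation": [0, 0, 0.2], "angular": [0, 0, 0], "fingers": -1}]'

```text
time: 4.15
tcp_pos: [0.5446, 0.0629, 0.1134]
eef_rot: [3.14, -0.002, -3.008]
ft_force: [-0.2, -0.5, -0.9]
gripper_width: 0.0005
```

Request:
arm_command --commands '[{"translation": [0, 0, 0.05], "angular": [0, 0, 0], "fingers": -1}, {"translation": [0, 0, 0.1], "angular": [0, 0, 0], "fingers": -1}, {"translation": [0, 0, 0.1], "angular": [0, 0, 0], "fingers": -1}, {"translation": [0, 0, 0.1], "angular": [0, 0, 0], "fingers": -1}, {"translation": [0, 0, 0.1], "angular": [0, 0, 0], "fingers": -1}]'

```text
time: 4.65
tcp_pos: [0.5446, 0.0629, 0.1124]
eef_rot: [3.14, -0.002, -3.008]
ft_force: [1.1, 0.5, 0.2]
gripper_width: 0.0006
```

Request:
arm_command --commands '[{"translation": [0, 0, 0.05], "angular": [0, 0, 0], "fingers": -1}, {"translation": [0, 0, 0.1], "angular": [0, 0, 0], "fingers": -1}, {"translation": [0, 0, 0.1], "angular": [0, 0, 0], "fingers": -1}, {"translation": [0, 0, 0.1], "angular": [0, 0, 0], "fingers": -1}, {"translation": [0, 0, 0.1], "angular": [0, 0, 0], "fingers": -1}]'

```text
time: 5.15
tcp_pos: [0.5446, 0.0629, 0.1114]
eef_rot: [3.14, -0.002, -3.008]
ft_force: [-0.1, 0.1, -0.9]
gripper_width: 0.0008
```

Request:
arm_command --commands '[{"translation": [0, 0, 0.05], "angular": [0, 0, 0], "fingers": -1}, {"translation": [0, 0, 0.1], "angular": [0, 0, 0], "fingers": -1}, {"translation": [0, 0, 0.1], "angular": [0, 0, 0], "fingers": -1}, {"translation": [0, 0, 0.1], "angular": [0, 0, 0], "fingers": -1}, {"translation": [0, 0, 0.1], "angular": [0, 0, 0], "fingers": -1}]'

```text
time: 5.65
tcp_pos: [0.5446, 0.0629, 0.1104]
eef_rot: [3.14, -0.002, -3.009]
ft_force: [0.6, -0.5, 0.3]
gripper_width: 0.0005
```

```bash
python3 -c "
from station import robot
print(robot.nose_length,robot.state()['ft_force'],robot.state()['torque'],robot.state()['joint_torque'])"
```

```text
0.019 [ 0.59302585 -0.52112401  0.29233093] [0.0485463  0.00118332 0.00020697] [ 3.49484981e-04 -3.89382184e+01 -3.17571366e+01 -1.14472001e-02
  8.88260105e-02  1.29205155e-04]
```

Request:
arm_command --commands '[{"translation": [0, 0, 0.05], "angular": [0, 0, 0], "fingers": -1}, {"translation": [0, 0, 0.1], "angular": [0, 0, 0], "fingers": -1}, {"translation": [0, 0, 0.1], "angular": [0, 0, 0], "fingers": -1}, {"translation": [0, 0, 0.1], "angular": [0, 0, 0], "fingers": -1}, {"translation": [0, 0, 0.1], "angular": [0, 0, 0], "fingers": -1}]'

```text
time: 6.15
tcp_pos: [0.5446, 0.0629, 0.1094]
eef_rot: [3.14, -0.002, -3.008]
ft_force: [-0.2, -0.4, -0.4]
gripper_width: 0.0003
```

Request:
arm_command --commands '[{"translation": [0, 0, 0.05], "angular": [0, 0, 0], "fingers": -1}, {"translation": [0, 0, 0.1], "angular": [0, 0, 0], "fingers": -1}, {"translation": [0, 0, 0.1], "angular": [0, 0, 0], "fingers": -1}, {"translation": [0, 0, 0.1], "angular": [0, 0, 0], "fingers": -1}, {"translation": [0, 0, 0.1], "angular": [0, 0, 0], "fingers": -1}]'

```text
time: 6.65
tcp_pos: [0.5446, 0.0629, 0.1084]
eef_rot: [3.14, -0.002, -3.009]
ft_force: [-0.0, 0.4, -0.9]
gripper_width: 0.0001
```

```bash
python3 - <<'E'
from h import *
import cv2
c=robot.camera('side');K=c['intrinsics'];M=np.linalg.inv(c['T'])
p=M@[.5446,.063,.093,1];u=(K@(p[:3]/p[2]))[:2];print(u)
x,y=u.astype(int);im=c['img'][max(0,y-70):y+70,max(0,x-95):x+95,::-1]
cv2.imwrite('pics/s1.png',cv2.resize(im,None,fx=4,fy=4,interpolation=2))
w=robot.camera('wrist');cv2.imwrite('pics/w2.png',w['img'][:,:,::-1])
E
```

```text
[247.79300591 182.65175671]
```

View pics/s1.png

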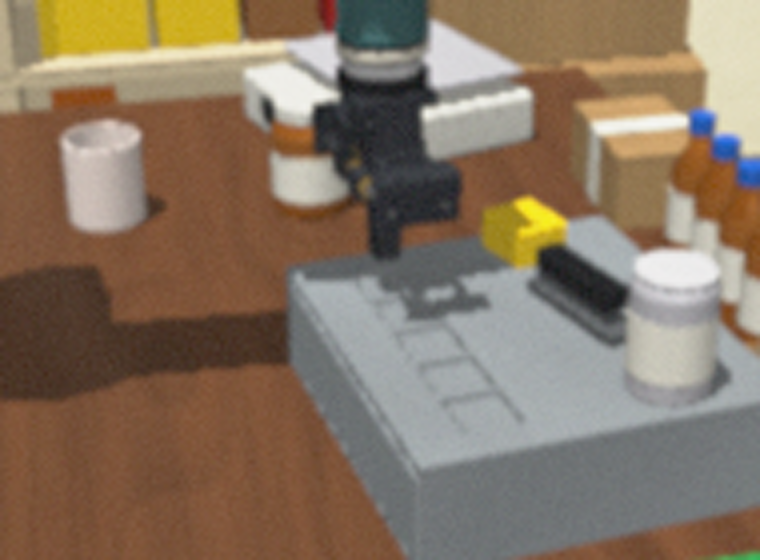

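View pics/w2.png

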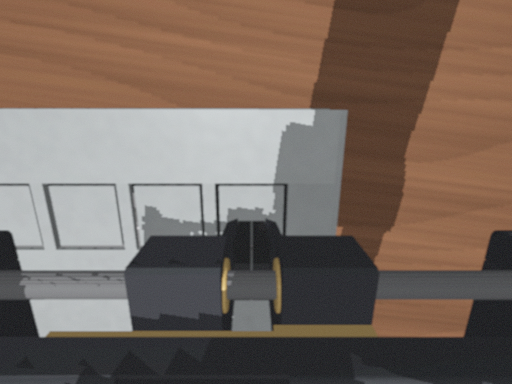

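Both views show the fingers over the leftmost square, with the tips seemingly still above the plate: side crop (385,258), wrist image about (252,222). I'll check the height with the depth data.

```bash
python3 - <<'E'
from h import *
s=robot.state();c=robot.camera('wrist');K=c['intrinsics'];z=c['range_z'];H=c['hand_eye']
v,u=np.mgrid[:384,:512]
P=np.stack([(u-K[0,2])/K[0,0]*z,(v-K[1,2])/K[1,1]*z,z,np.ones_like(z)],-1)@H.T
for n,(a,b) in dict(top=(slice(130,160),slice(60,260)),plateA=(slice(192,212),slice(225,275)),B=(slice(192,212),slice(140,195)),C=(slice(192,240),slice(60,110))).items():
    q=P[a,b][z[a,b]>0];print(n,np.median(q[:,2]).round(4),'std',q[:,2].std().round(4))
print('column 252 tool z/x by row',[(r,P[r,245,2].round(4),P[r,245,0].round(4)) for r in range(206,262,4)])
t=robot.camera('side');K=t['intrinsics'];z=t['range_z']
Q=np.stack([(u-K[0,2])/K[0,0]*z,(v-K[1,2])/K[1,1]*z,z,np.ones_like(z)],-1)@t['T'].T
print('side col',[(r,Q[r,249,:3].round(3).tolist()) for r in range(166,186,1)])
print('side top z',np.median(Q[205:212,258:275,2]))
print(s['tcp_pos'],s['ft_force'])
E
```

```text
top 0.0125 std 0.0006
plateA 0.0145 std 0.0006
B 0.0144 std 0.0006
C 0.0143 std 0.0006
column 252 tool z/x by row [(206, np.float64(0.014), np.float64(0.0087)), (210, np.float64(0.0149), np.float64(0.0055)), (214, np.float64(0.0145), np.float64(0.0027)), (218, np.float64(0.0142), np.float64(-0.0001)), (222, np.float64(-0.0162), np.float64(0.0102)), (226, np.float64(-0.0209), np.float64(0.0099)), (230, np.float64(-0.025), np.float64(0.0094)), (234, np.float64(-0.031), np.float64(0.01)), (238, np.float64(-0.0359), np.float64(0.0102)), (242, np.float64(-0.0399), np.float64(0.0102)), (246, np.float64(-0.0425), np.float64(0.0094)), (250, np.float64(-0.0475), np.float64(0.0101)), (254, np.float64(-0.0506), np.float64(0.0098)), (258, np.float64(-0.053), np.float64(0.0093))]
side col [(166, [0.532, -0.026, 0.196]), (167, [0.533, -0.023, 0.191]), (168, [0.531, -0.03, 0.191]), (169, [0.547, 0.049, 0.15]), (170, [0.546, 0.045, 0.149]), (171, [0.547, 0.05, 0.143]), (172, [0.546, 0.049, 0.139]), (173, [0.547, 0.052, 0.134]), (174, [0.547, 0.051, 0.131]), (175, [0.545, 0.045, 0.13]), (176, [0.557, 0.105, 0.097]), (177, [0.555, 0.096, 0.098]), (178, [0.554, 0.09, 0.096]), (179, [0.553, 0.085, 0.095]), (180, [0.552, 0.077, 0.096]), (181, [0.551, 0.074, 0.093]), (182, [0.548, 0.061, 0.096]), (183, [0.547, 0.056, 0.095]), (184, [0.547, 0.055, 0.092]), (185, [0.543, 0.035, 0.098])]
side top z 0.09528926281149064
[0.54461872 0.0629162  0.10844335] [ 0.18097895  0.37582176 -0.61644639]
```

Measured contradiction: both cameras put the fingertips 12–19 mm *behind* the reported TCP, while the text says 19 mm ahead. The force is still zero, so the tips are still 26–32 mm above the plate. I'll go by the measurement and keep feeling downward.

Request:
arm_command --commands '[{"translation": [0, 0, 0.5], "angular": [0, 0, 0], "fingers": -1}, {"translation": [0, 0, 1.0], "angular": [0, 0, 0], "fingers": -1}, {"translation": [0, 0, 1.5], "angular": [0, 0, 0], "fingers": -1}, {"translation": [0, 0, 1.8], "angular": [0, 0, 0], "fingers": -1}, {"translation": [0, 0, 2.0], "angular": [0, 0, 0], "fingers": -1}]'

```text
time: 7.35
tcp_pos: [0.5441, 0.0629, 0.0877]
eef_rot: [3.14, -0.003, -3.008]
ft_force: [-0.2, 0.6, 0.9]
gripper_width: 0.0005
```

```bash
python3 - <<'E'
from h import *
s=robot.state();c=robot.camera('wrist');K=c['intrinsics'];z=c['range_z'];H=c['hand_eye']
v,u=np.mgrid[:384,:512]
P=np.stack([(u-K[0,2])/K[0,0]*z,(v-K[1,2])/K[1,1]*z,z,np.ones_like(z)],-1)@H.T
a,b=slice(130,150),slice(60,260);print('top',np.median(P[a,b,2]))
print([(r,P[r,238:268,2].mean().round(4),P[r,238:268,0].mean().round(4)) for r in range(212,228)])
print(s['tcp_pos'],s['ft_force'])
import cv2;t=robot.camera('side');x,y=248,183
cv2.imwrite('pics/s2.png',cv2.resize(t['img'][y-50:y+50,x-65:x+65,::-1],None,fx=6,fy=6,interpolation=2))
E
```

```text
top -0.008141206211251306
[(212, np.float64(-0.0062), np.float64(0.0123)), (213, np.float64(-0.0062), np.float64(0.0117)), (214, np.float64(-0.0116), np.float64(0.0132)), (215, np.float64(-0.0063), np.float64(0.0104)), (216, np.float64(-0.0061), np.float64(0.0097)), (217, np.float64(-0.0061), np.float64(0.0091)), (218, np.float64(-0.0065), np.float64(0.0086)), (219, np.float64(-0.0119), np.float64(0.0102)), (220, np.float64(-0.0068), np.float64(0.0074)), (221, np.float64(-0.0136), np.float64(0.0097)), (222, np.float64(-0.0148), np.float64(0.0096)), (223, np.float64(-0.0168), np.float64(0.0099)), (224, np.float64(-0.0183), np.float64(0.0099)), (225, np.float64(-0.0195), np.float64(0.0098)), (226, np.float64(-0.0208), np.float64(0.0098)), (227, np.float64(-0.0223), np.float64(0.0099))]
[0.54414243 0.06291674 0.08769493] [-0.2205309   0.60121474  0.85263985]
```

View pics/s2.png

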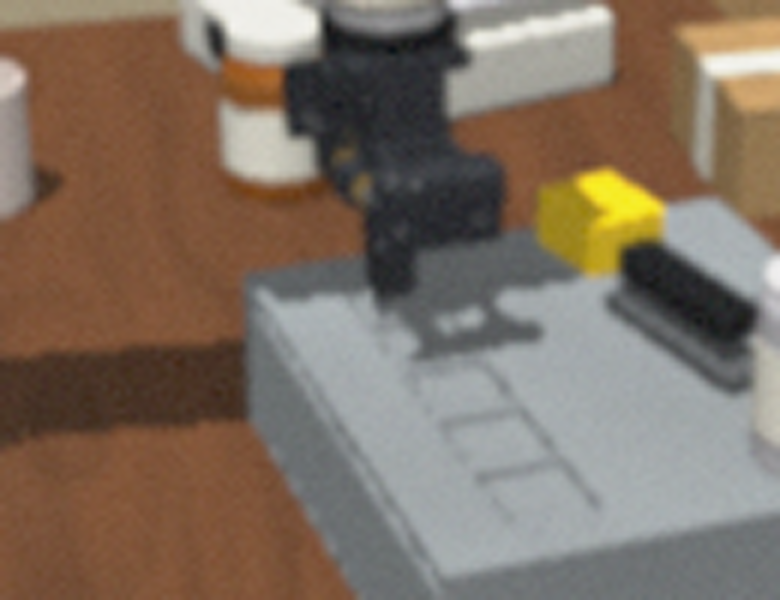

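Tips now sit about 7–8 mm above the plate (side crop about (393,290)). Continuing gently.

Request:
arm_command --commands '[{"translation": [0, 0, 0.1], "angular": [0, 0, 0], "fingers": -1}, {"translation": [0, 0, 0.2], "angular": [0, 0, 0], "fingers": -1}, {"translation": [0, 0, 0.3], "angular": [0, 0, 0], "fingers": -1}, {"translation": [0, 0, 0.4], "angular": [0, 0, 0], "fingers": -1}, {"translation": [0, 0, 0.4], "angular": [0, 0, 0], "fingers": -1}]'

```text
time: 7.95
tcp_pos: [0.5441, 0.0629, 0.0838]
eef_rot: [3.14, -0.003, -3.008]
ft_force: [-0.8, 0.4, -0.3]
gripper_width: 0.0003
```

Request:
arm_command --commands '[{"translation": [0, 0, 0.05], "angular": [0, 0, 0], "fingers": -1}, {"translation": [0, 0, 0.1], "angular": [0, 0, 0], "fingers": -1}, {"translation": [0, 0, 0.15], "angular": [0, 0, 0], "fingers": -1}, {"translation": [0, 0, 0.15], "angular": [0, 0, 0], "fingers": -1}, {"translation": [0, 0, 0.15], "angular": [0, 0, 0], "fingers": -1}]'

```text
time: 8.45
tcp_pos: [0.5441, 0.0629, 0.0823]
eef_rot: [3.14, -0.003, -3.008]
ft_force: [0.7, -0.1, 0.4]
gripper_width: 0.0002
```

Request:
arm_command --commands '[{"translation": [0, 0, 0.05], "angular": [0, 0, 0], "fingers": -1}, {"translation": [0, 0, 0.1], "angular": [0, 0, 0], "fingers": -1}, {"translation": [0, 0, 0.1], "angular": [0, 0, 0], "fingers": -1}, {"translation": [0, 0, 0.1], "angular": [0, 0, 0], "fingers": -1}, {"translation": [0, 0, 0.1], "angular": [0, 0, 0], "fingers": -1}]'

```text
time: 8.95
tcp_pos: [0.5442, 0.0629, 0.0814]
eef_rot: [3.14, -0.003, -3.008]
ft_force: [-0.2, -0.6, 0.8]
gripper_width: 0.0006
```

Request:
arm_command --commands '[{"translation": [0, 0, 0.05], "angular": [0, 0, 0], "fingers": -1}, {"translation": [0, 0, 0.1], "angular": [0, 0, 0], "fingers": -1}, {"translation": [0, 0, 0.1], "angular": [0, 0, 0], "fingers": -1}, {"translation": [0, 0, 0.1], "angular": [0, 0, 0], "fingers": -1}, {"translation": [0, 0, 0.1], "angular": [0, 0, 0], "fingers": -1}]'

```text
time: 9.45
tcp_pos: [0.5442, 0.0629, 0.0813]
eef_rot: [3.14, -0.003, -3.008]
ft_force: [-3.0, -0.6, 7.4]
gripper_width: 0.0005
```

The left square is rigid: 7.4 N with no travel, contact at TCP z = 0.0813. Next square (tool −y by 5.6 cm).

Request:
arm_command --commands '[{"translation": [0, 0, -1.0], "angular": [0, 0, 0], "fingers": -1}, {"translation": [0, -2.8, -1.0], "angular": [0, 0, 0], "fingers": -1}, {"translation": [0, -5.7, -1.0], "angular": [0, 0, 0], "fingers": -1}, {"translation": [0, -5.7, -0.5], "angular": [0, 0, 0], "fingers": -1}, {"translation": [0, -5.7, -0.15], "angular": [0, 0, 0], "fingers": -1}]'

```text
time: 9.95
tcp_pos: [0.5518, 0.0062, 0.0827]
eef_rot: [3.14, -0.003, -3.01]
ft_force: [0.9, 0.5, -0.1]
gripper_width: 0.0009
```

Request:
arm_command --commands '[{"translation": [0, 0, 0.05], "angular": [0, 0, 0], "fingers": -1}, {"translation": [0, 0, 0.1], "angular": [0, 0, 0], "fingers": -1}, {"translation": [0, 0, 0.15], "angular": [0, 0, 0], "fingers": -1}, {"translation": [0, 0, 0.2], "angular": [0, 0, 0], "fingers": -1}, {"translation": [0, 0, 0.2], "angular": [0, 0, 0], "fingers": -1}]'

```text
time: 10.45
tcp_pos: [0.5513, 0.0069, 0.0812]
eef_rot: [3.139, -0.004, -3.01]
ft_force: [-3.9, 1.5, 5.5]
gripper_width: 0.0003
```

Second is rigid as well (5.5 N, no travel). Third.

Request:
arm_command --commands '[{"translation": [0, 0, -1.0], "angular": [0, 0, 0], "fingers": -1}, {"translation": [0, -2.8, -1.0], "angular": [0, 0, 0], "fingers": -1}, {"translation": [0, -5.7, -1.0], "angular": [0, 0, 0], "fingers": -1}, {"translation": [0, -5.7, -0.5], "angular": [0, 0, 0], "fingers": -1}, {"translation": [0, -5.7, -0.15], "angular": [0, 0, 0], "fingers": -1}]'

```text
time: 10.95
tcp_pos: [0.5592, -0.0497, 0.0828]
eef_rot: [3.139, -0.003, -3.011]
ft_force: [0.3, -0.4, -0.1]
gripper_width: 0.0009
```

Request:
arm_command --commands '[{"translation": [0, 0, 0.05], "angular": [0, 0, 0], "fingers": -1}, {"translation": [0, 0, 0.1], "angular": [0, 0, 0], "fingers": -1}, {"translation": [0, 0, 0.15], "angular": [0, 0, 0], "fingers": -1}, {"translation": [0, 0, 0.2], "angular": [0, 0, 0], "fingers": -1}, {"translation": [0, 0, 0.22], "angular": [0, 0, 0], "fingers": -1}]'

```text
time: 11.45
tcp_pos: [0.5591, -0.0489, 0.0813]
eef_rot: [3.138, -0.003, -3.01]
ft_force: [-3.6, 2.4, 6.0]
gripper_width: 0.0006
```

Third is rigid (6.0 N, no travel). Fourth.

Request:
arm_command --commands '[{"translation": [-0.1, 0, -1.0], "angular": [0, 0, 0], "fingers": -1}, {"translation": [-0.1, -2.8, -1.0], "angular": [0, 0, 0], "fingers": -1}, {"translation": [-0.1, -5.6, -1.0], "angular": [0, 0, 0], "fingers": -1}, {"translation": [-0.1, -5.6, -0.5], "angular": [0, 0, 0], "fingers": -1}, {"translation": [-0.1, -5.6, -0.15], "angular": [0, 0, 0], "fingers": -1}]'

```text
time: 11.95
tcp_pos: [0.5676, -0.1045, 0.0828]
eef_rot: [3.138, -0.003, -3.012]
ft_force: [0.9, 0.0, 0.3]
gripper_width: 0.0004
```

Request:
arm_command --commands '[{"translation": [0, 0, 0.05], "angular": [0, 0, 0], "fingers": -1}, {"translation": [0, 0, 0.1], "angular": [0, 0, 0], "fingers": -1}, {"translation": [0, 0, 0.15], "angular": [0, 0, 0], "fingers": -1}, {"translation": [0, 0, 0.2], "angular": [0, 0, 0], "fingers": -1}, {"translation": [0, 0, 0.22], "angular": [0, 0, 0], "fingers": -1}]'

```text
time: 12.45
tcp_pos: [0.5674, -0.1037, 0.0814]
eef_rot: [3.137, -0.003, -3.011]
ft_force: [-3.1, 3.3, 6.4]
gripper_width: 0.0002
```

Fourth is rigid. Last one, felt the same way.

Request:
arm_command --commands '[{"translation": [-0.1, 0, -1.0], "angular": [0, 0, 0], "fingers": -1}, {"translation": [-0.1, -2.8, -1.0], "angular": [0, 0, 0], "fingers": -1}, {"translation": [-0.1, -5.7, -1.0], "angular": [0, 0, 0], "fingers": -1}, {"translation": [-0.1, -5.7, -0.5], "angular": [0, 0, 0], "fingers": -1}, {"translation": [-0.1, -5.7, -0.15], "angular": [0, 0, 0], "fingers": -1}]'

```text
time: 12.95
tcp_pos: [0.576, -0.1603, 0.0827]
eef_rot: [3.137, -0.003, -3.013]
ft_force: [0.1, -0.1, -0.4]
gripper_width: 0.0007
```

Request:
arm_command --commands '[{"translation": [0, 0, 0.05], "angular": [0, 0, 0], "fingers": -1}, {"translation": [0, 0, 0.1], "angular": [0, 0, 0], "fingers": -1}, {"translation": [0, 0, 0.15], "angular": [0, 0, 0], "fingers": -1}, {"translation": [0, 0, 0.2], "angular": [0, 0, 0], "fingers": -1}, {"translation": [0, 0, 0.25], "angular": [0, 0, 0], "fingers": -1}]'

```text
time: 13.45
tcp_pos: [0.5757, -0.1594, 0.0813]
eef_rot: [3.136, -0.004, -3.012]
ft_force: [-5.8, 3.1, 10.5]
gripper_width: 0.0004
```

All five felt rigid at the same height, which can't be right. Either the fingers rest on the frame or the contact isn't where I think it is. I'll touch the plain flat top 42 mm in front of the squares: if the fingers were inside the openings, contact there must come 2 mm higher.

Request:
arm_command --commands '[{"translation": [0, 0, -1.0], "angular": [0, 0, 0], "fingers": -1}, {"translation": [2.1, 0, -1.0], "angular": [0, 0, 0], "fingers": -1}, {"translation": [4.2, 0, -1.0], "angular": [0, 0, 0], "fingers": -1}, {"translation": [4.2, 0, -0.6], "angular": [0, 0, 0], "fingers": -1}, {"translation": [4.2, 0, -0.35], "angular": [0, 0, 0], "fingers": -1}]'

```text
time: 13.95
tcp_pos: [0.5345, -0.1649, 0.0853]
eef_rot: [3.137, -0.002, -3.013]
ft_force: [-0.2, -1.3, 0.5]
gripper_width: 0.0007
```

```bash
python3 - <<'E'
from h import *
import cv2
s=robot.state();c=robot.camera('wrist');K=c['intrinsics'];H=c['hand_eye']
cv2.imwrite('pics/w3.png',c['img'][:,:,::-1]);np.savez('w3.npz',**c,tcp=s['tcp_pos'],rpy=s['eef_rot'])
z=c['range_z'];v,u=np.mgrid[:384,:512]
P=np.stack([(u-K[0,2])/K[0,0]*z,(v-K[1,2])/K[1,1]*z,z,np.ones_like(z)],-1)@H.T
for r in range(212,240,2):
    f=(P[r,:,2]<-.0125)&(abs(u[r]-252)<60)&(z[r]>0)
    if f.any():print(r,'z',np.median(P[r,f,2]).round(4),'x',np.median(P[r,f,0]).round(4),'y',P[r,f,1].min().round(4),P[r,f,1].max().round(4),u[r,f].min(),u[r,f].max())
print(K,s['tcp_pos'],s['ft_force'])
E
```

```text
218 z -0.0136 x 0.0116 y 0.0082 0.0082 266 266
220 z -0.0157 x 0.0112 y -0.0111 0.0109 232 271
222 z -0.0157 x 0.01 y -0.0131 0.0129 228 275
224 z -0.0184 x 0.01 y -0.0141 0.0139 226 277
226 z -0.0215 x 0.0102 y -0.0138 0.0136 226 277
228 z -0.024 x 0.0101 y -0.0213 0.0138 215 278
230 z -0.0268 x 0.0102 y -0.0144 0.0141 224 279
232 z -0.0294 x 0.0104 y -0.0147 0.0145 223 280
234 z -0.0317 x 0.0104 y -0.015 0.0148 222 281
236 z -0.0823 x 0.0343 y -0.0179 0.0181 193 311
238 z -0.0836 x 0.0343 y -0.0177 0.0179 193 311
[[274.14480773   0.         251.14175334]
 [  0.         274.14480773 186.5835721 ]
 [  0.           0.           1.        ]] [ 0.53452102 -0.1648743   0.08525673] [-0.22272813 -1.2615312   0.48485249]
```

Request:
arm_command --commands '[{"translation": [0, 0, 0.05], "angular": [0, 0, 0], "fingers": -1}, {"translation": [0, 0, 0.1], "angular": [0, 0, 0], "fingers": -1}, {"translation": [0, 0, 0.15], "angular": [0, 0, 0], "fingers": -1}, {"translation": [0, 0, 0.2], "angular": [0, 0, 0], "fingers": -1}, {"translation": [0, 0, 0.2], "angular": [0, 0, 0], "fingers": -1}]'

```text
time: 14.5
tcp_pos: [0.5352, -0.1647, 0.0833]
eef_rot: [3.136, -0.002, -3.012]
ft_force: [0.5, 1.6, 2.6]
gripper_width: 0.0006
```

View pics/w3.png

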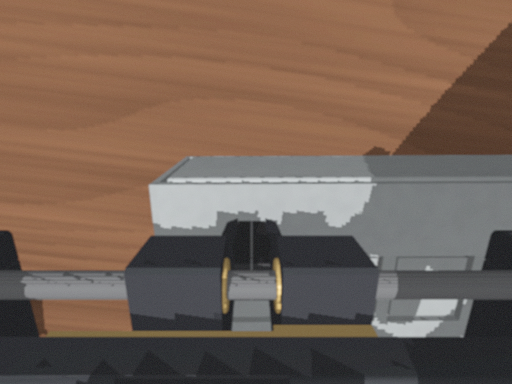

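The plain top is touched at 0.0833 and the plates at 0.0813, so the fingers really were on the plates, 2 mm down. Wrist picture w3 agrees: fingertip at about (252,222), over plain steel. Next question is whether the force reading can be trusted. I'll go back to the right square, press and hold, and cross-check against the joint torques.

Request:
arm_command --commands '[{"translation": [0, 0, -0.8], "angular": [0, 0, 0], "fingers": -1}, {"translation": [-2.1, 0, -0.8], "angular": [0, 0, 0], "fingers": -1}, {"translation": [-4.1, 0, -0.8], "angular": [0, 0, 0], "fingers": -1}, {"translation": [-4.1, 0, -0.3], "angular": [0, 0, 0], "fingers": -1}, {"translation": [-4.1, 0, 0.1], "angular": [0, 0, 0], "fingers": -1}]'

```text
time: 15.0
tcp_pos: [0.5755, -0.1594, 0.0818]
eef_rot: [3.136, -0.003, -3.012]
ft_force: [-0.7, -0.3, -0.3]
gripper_width: 0.0005
```

```bash
python3 -c "
from station import robot
s=robot.state();print(s['joint_torque'].round(2),s['ft_force'].round(2),s['torque'].round(2),s['q'].round(3),s['tcp_pos'].round(4))"
```

```text
[ 2.100e-01 -4.538e+01 -3.227e+01  0.000e+00  2.000e-02  1.000e-02] [-0.72 -0.27 -0.25] [ 0.08 -0.   -0.03] [-0.314  0.25   1.905  0.004  0.991 -2.017] [ 0.5755 -0.1594  0.0818]
```

Request:
arm_command --commands '[{"translation": [0, 0, 0.1], "angular": [0, 0, 0], "fingers": -1}, {"translation": [0, 0, 0.2], "angular": [0, 0, 0], "fingers": -1}, {"translation": [0, 0, 0.2], "angular": [0, 0, 0], "fingers": -1}, {"translation": [0, 0, 0.2], "angular": [0, 0, 0], "fingers": -1}, {"translation": [0, 0, 0.2], "angular": [0, 0, 0], "fingers": -1}]'

```text
time: 15.5
tcp_pos: [0.5754, -0.1594, 0.0813]
eef_rot: [3.136, -0.001, -3.012]
ft_force: [-0.7, 1.1, 8.8]
gripper_width: 0.0008
```

```bash
python3 -c "
from station import robot
s=robot.state();print(s['joint_torque'].round(2),s['ft_force'].round(2),s['torque'].round(2),s['q'].round(3),s['tcp_pos'].round(4))"
```

```text
[ -0.89 -40.07 -27.97  -0.41  -0.31   0.  ] [-0.73  1.06  8.81] [ 0.29  0.12 -0.01] [-0.314  0.25   1.907  0.005  0.988 -2.017] [ 0.5754 -0.1594  0.0813]
```

The force reading is real: the joint-2 torque change of 5.3 Nm gives 8.9 N. So the right square is truly rigid, even when held. The others got only 5.5–7.4 N, briefly and with sideways force, so I'll repeat them the same way, straight down and held.

Request:
arm_command --commands '[{"translation": [0, 0, -0.8], "angular": [0, 0, 0], "fingers": -1}, {"translation": [0, 2.8, -0.8], "angular": [0, 0, 0], "fingers": -1}, {"translation": [0, 5.6, -0.8], "angular": [0, 0, 0], "fingers": -1}, {"translation": [0, 5.6, -0.3], "angular": [0, 0, 0], "fingers": -1}, {"translation": [0, 5.6, -0.05], "angular": [0, 0, 0], "fingers": -1}]'

```text
time: 16.0
tcp_pos: [0.5671, -0.1037, 0.0816]
eef_rot: [3.137, -0.002, -3.011]
ft_force: [0.2, -0.0, 0.3]
gripper_width: 0.0003
```

Request:
arm_command --commands '[{"translation": [0, 0, 0.1], "angular": [0, 0, 0], "fingers": -1}, {"translation": [0, 0, 0.2], "angular": [0, 0, 0], "fingers": -1}, {"translation": [0, 0, 0.2], "angular": [0, 0, 0], "fingers": -1}, {"translation": [0, 0, 0.2], "angular": [0, 0, 0], "fingers": -1}, {"translation": [0, 0, 0.2], "angular": [0, 0, 0], "fingers": -1}]'

```text
time: 16.5
tcp_pos: [0.5671, -0.1038, 0.0813]
eef_rot: [3.135, -0.002, -3.012]
ft_force: [-4.2, 5.0, 11.9]
gripper_width: 0.0005
```

Request:
arm_command --commands '[{"translation": [0, 0, -0.8], "angular": [0, 0, 0], "fingers": -1}, {"translation": [0, 2.8, -0.8], "angular": [0, 0, 0], "fingers": -1}, {"translation": [0, 5.6, -0.8], "angular": [0, 0, 0], "fingers": -1}, {"translation": [0, 5.6, -0.3], "angular": [0, 0, 0], "fingers": -1}, {"translation": [0, 5.6, -0.05], "angular": [0, 0, 0], "fingers": -1}]'

```text
time: 17.0
tcp_pos: [0.5598, -0.0489, 0.0817]
eef_rot: [3.136, -0.003, -3.011]
ft_force: [0.5, 0.7, 0.6]
gripper_width: 0.0007
```

Request:
arm_command --commands '[{"translation": [0, 0, 0.1], "angular": [0, 0, 0], "fingers": -1}, {"translation": [0, 0, 0.2], "angular": [0, 0, 0], "fingers": -1}, {"translation": [0, 0, 0.2], "angular": [0, 0, 0], "fingers": -1}, {"translation": [0, 0, 0.2], "angular": [0, 0, 0], "fingers": -1}, {"translation": [0, 0, 0.2], "angular": [0, 0, 0], "fingers": -1}]'

```text
time: 17.5
tcp_pos: [0.5598, -0.0491, 0.0813]
eef_rot: [3.134, -0.003, -3.013]
ft_force: [-5.3, 5.6, 13.1]
gripper_width: 0.0005
```

Request:
arm_command --commands '[{"translation": [0, 0, -0.8], "angular": [0, 0, 0], "fingers": -1}, {"translation": [0, 2.8, -0.8], "angular": [0, 0, 0], "fingers": -1}, {"translation": [0, 5.6, -0.8], "angular": [0, 0, 0], "fingers": -1}, {"translation": [0, 5.6, -0.3], "angular": [0, 0, 0], "fingers": -1}, {"translation": [0, 5.6, -0.05], "angular": [0, 0, 0], "fingers": -1}]'

```text
time: 18.0
tcp_pos: [0.5527, 0.0057, 0.0818]
eef_rot: [3.135, -0.003, -3.012]
ft_force: [-0.8, -0.4, -0.4]
gripper_width: 0.0005
```

Request:
arm_command --commands '[{"translation": [0, 0, 0.1], "angular": [0, 0, 0], "fingers": -1}, {"translation": [0, 0, 0.2], "angular": [0, 0, 0], "fingers": -1}, {"translation": [0, 0, 0.2], "angular": [0, 0, 0], "fingers": -1}, {"translation": [0, 0, 0.2], "angular": [0, 0, 0], "fingers": -1}, {"translation": [0, 0, 0.2], "angular": [0, 0, 0], "fingers": -1}]'

```text
time: 18.5
tcp_pos: [0.5529, 0.005, 0.0801]
eef_rot: [3.135, -0.003, -3.013]
ft_force: [-3.4, 1.9, 5.5]
gripper_width: 0.0005
```

Request:
arm_command --commands '[{"translation": [0, 0, -0.8], "angular": [0, 0, 0], "fingers": -1}, {"translation": [0, 2.8, -0.8], "angular": [0, 0, 0], "fingers": -1}, {"translation": [0, 5.6, -0.8], "angular": [0, 0, 0], "fingers": -1}, {"translation": [0, 5.6, -0.3], "angular": [0, 0, 0], "fingers": -1}, {"translation": [0, 5.6, -0.05], "angular": [0, 0, 0], "fingers": -1}]'

```text
time: 19.0
tcp_pos: [0.5458, 0.0606, 0.0813]
eef_rot: [3.135, -0.003, -3.012]
ft_force: [-6.7, 2.7, 20.6]
gripper_width: 0.0006
```

Request:
arm_command --commands '[{"translation": [0, 0, 0.1], "angular": [0, 0, 0], "fingers": -1}, {"translation": [0, 0, 0.2], "angular": [0, 0, 0], "fingers": -1}, {"translation": [0, 0, 0.2], "angular": [0, 0, 0], "fingers": -1}, {"translation": [0, 0, 0.2], "angular": [0, 0, 0], "fingers": -1}, {"translation": [0, 0, 0.2], "angular": [0, 0, 0], "fingers": -1}]'

```text
time: 19.5
tcp_pos: [0.5458, 0.0606, 0.0813]
eef_rot: [3.134, -0.004, -3.013]
ft_force: [-7.2, 4.5, 15.2]
gripper_width: 0.0003
```

The second square gives: 1.2 mm of travel at 5.5 N, against 9–20 N and no travel on all the others. It needs a little more than "2 N" to start. Back to it, and fully down.

Request:
arm_command --commands '[{"translation": [0, 0, -0.8], "angular": [0, 0, 0], "fingers": -1}, {"translation": [0, -2.8, -0.8], "angular": [0, 0, 0], "fingers": -1}, {"translation": [0, -5.5, -0.8], "angular": [0, 0, 0], "fingers": -1}, {"translation": [0, -5.5, -0.4], "angular": [0, 0, 0], "fingers": -1}, {"translation": [0, -5.5, -0.2], "angular": [0, 0, 0], "fingers": -1}]'

```text
time: 20.0
tcp_pos: [0.5527, 0.0049, 0.0823]
eef_rot: [3.134, -0.004, -3.015]
ft_force: [-0.8, 0.4, 0.3]
gripper_width: 0.0003
```

Request:
arm_command --commands '[{"translation": [0, 0, 0.2], "angular": [0, 0, 0], "fingers": -1}, {"translation": [0, 0, 0.4], "angular": [0, 0, 0], "fingers": -1}, {"translation": [0, 0, 0.6], "angular": [0, 0, 0], "fingers": -1}, {"translation": [0, 0, 0.8], "angular": [0, 0, 0], "fingers": -1}, {"translation": [0, 0, 0.9], "angular": [0, 0, 0], "fingers": -1}]'

```text
time: 20.5
tcp_pos: [0.5525, 0.0051, 0.0742]
eef_rot: [3.134, -0.005, -3.014]
ft_force: [-6.0, -2.5, 15.0]
gripper_width: 0.0006
```

Bottomed at 0.0742, about 7 mm of travel. I'll hold briefly, then lift straight up and check.

Request:
arm_command --commands '[{"translation": [0, 0, 0], "angular": [0, 0, 0], "fingers": -1}, {"translation": [0, 0, 0], "angular": [0, 0, 0], "fingers": -1}, {"translation": [0, 0, -0.5], "angular": [0, 0, 0], "fingers": -1}, {"translation": [0, 0, -2], "angular": [0, 0, 0], "fingers": -1}, {"translation": [0, 0, -5], "angular": [0, 0, 0], "fingers": -1}]'

```text
time: 21.0
tcp_pos: [0.5505, 0.0054, 0.1226]
eef_rot: [3.132, -0.01, -3.014]
ft_force: [1.0, 0.2, 0.1]
gripper_width: 0.0002
```

Request:
arm_command --commands '[{"translation": [0, 0, -3], "angular": [0, 0, 0], "fingers": -1}, {"translation": [0, 0, -6], "angular": [0, 0, 0], "fingers": -1}, {"translation": [0, 0, -9], "angular": [0, 0, 0], "fingers": -1}, {"translation": [0, 0, -12], "angular": [0, 0, 0], "fingers": -1}, {"translation": [0, 0, -12], "angular": [0, 0, 0], "fingers": -1}]'

```text
time: 21.5
tcp_pos: [0.5551, 0.0048, 0.2487]
eef_rot: [3.133, -0.0, -3.014]
ft_force: [0.8, -0.4, 0.6]
gripper_width: 0.0006
```

```bash
python3 - <<'E'
from h import *
import cv2
ims=[]
for n in("top","side"):
    c=robot.camera(n);ims.append(c["img"][:,:,::-1])
    for l in("drawer_front","tin","stapler","soap_box","jar","mug","tea_packet","tape_roll"):
        print(n,l,[(np.round(d["point"],3).tolist(),round(d["conf"],2)) for d in robot.boxes_of(n,l)[:1]])
cv2.imwrite('pics/f.png',cv2.resize(np.hstack(ims),(800,300),interpolation=cv2.INTER_AREA))
s=robot.state();print(s['time'],s['tcp_pos'],s['ft_force'])
E
```

```text
top drawer_front [([0.481, -0.166, 0.015], 0.57)]
top tin [([0.698, -0.153, 0.195], 0.72)]
top stapler [([0.693, -0.053, 0.141], 0.39)]
top soap_box [([0.681, 0.078, 0.133], 0.53)]
top jar [([0.53, 0.426, 0.113], 0.91)]
top mug [([0.328, 0.478, 0.044], 0.65)]
top tea_packet [([0.661, -0.412, 0.105], 0.64)]
top tape_roll [([0.441, -0.441, 0.046], 0.97)]
side drawer_front [([0.473, -0.089, 0.037], 0.89)]
side tin [([0.705, -0.177, 0.164], 0.74)]
side stapler [([0.684, -0.042, 0.125], 0.96)]
side soap_box [([0.671, 0.081, 0.126], 0.75)]
side jar [([0.533, 0.416, 0.074], 0.87)]
side mug [([0.328, 0.432, 0.061], 0.86)]
side tea_packet [([0.662, -0.454, 0.077], 0.67)]
side tape_roll []
22.4 [0.55193577 0.0044687  0.24259951] [-0.06400455 -0.25611215  0.8361566 ]
```

View pics/f.png

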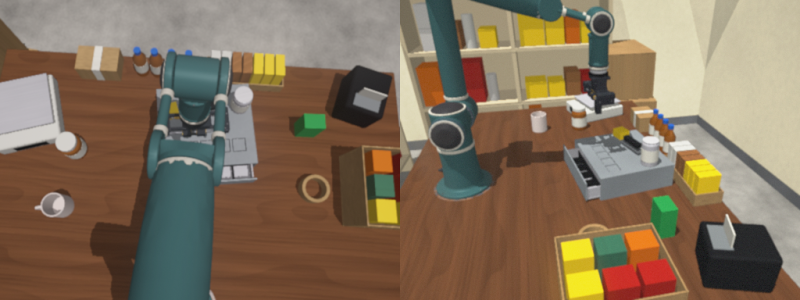

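The picture shows the drawer out, with its compartments visible at about (580,170) in the side view and (237,172) in the top view. Everything else stands where it was. One quick measurement of how far it is out.

```bash
python3 - <<'E'
from h import *
c=robot.camera('side');K=c['intrinsics'];z=c['range_z'];v,u=np.mgrid[:384,:512]
Q=(np.stack([(u-K[0,2])/K[0,0]*z,(v-K[1,2])/K[1,1]*z,z,np.ones_like(z)],-1)@c['T'].T)[z>0][:,:3]
d=Q[:,:2]-[.561,-.0495];a=.133
X=d@[np.cos(a),np.sin(a)];Y=d@[-np.sin(a),np.cos(a)]
m=(abs(Y)<.15)&(Q[:,2]>.02)&(Q[:,2]<.08)&(X<0)&(X>-.2)
print('front x (unit front ~ -0.072):',np.percentile(X[m],[0.5,2,5,10,50]).round(3),m.sum())
robot.job_done();print(robot.state()['time'])
E
```

```text
front x (unit front ~ -0.072): [-0.128 -0.128 -0.127 -0.127 -0.091] 961
the job is handed in; nothing more can be done
the job is handed in; nothing more can be done
```

The drawer is open: the live square was the second from the left. I pressed it all the way down (about 7 mm), let go, and lifted the arm clear before handing in. I finished at about 22.4 s of the 51 s allowed.

**Final checks:**
- **Drawer:** its front stands about 55 mm out from the unit, and the last picture shows the open compartments.
- **Surrounding things:** where I could compare positions, they agree with the start to within the detector's usual error. The exception is the stapler in the top view (low confidence, partly hidden by the arm), which read about 33 mm off. The side view shows it unmoved.
- **Robot:** it is touching nothing and the wrist force is about zero.

**What disagreed:**
- **Fingertip position:** the interface text puts the fingertips 19 mm ahead of the reported TCP. Cameras and contact both showed them about 12 mm behind it, so I went by touch.
- **First pass missed the live square:** all five seemed rigid at 5.5–10.5 N, so I felt them again with a firmer, held press. Only the second from the left gave, moving 1.2 mm at 5.5 N. It needed more force to start than the stated 2 N.
- **Not always gentle:** on that second pass one blank, the leftmost, briefly got about 20 N.

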